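# Set a steel tube in the cut-off saw

## Robot

A 6-joint arm with a two-finger parallel gripper is mounted at the origin on the work surface. World frame = base frame: x ahead of the robot, y to its left, z up, the work surface at z = 0. Lengths are in m, angles in rad, forces in N, time in s.
With the tool pointing down it reaches from about 0.2 to 0.875 m from the base axis. Payload 3.4 kg.
Tool frame: the origin (TCP) lies between the finger pads; the fingertips stand 25 mm ahead of it and the grasp point (between the pads) lies 6 mm ahead of it (r.nose_length is the z of the fingertips in the tool frame, in m); z points along the fingers, y is the line along which they close (so a half turn about z gives the same grasp; the last joint's range is limited). The gripper opens to 94 mm and grips with 3 to 60 N. Pads are 16 mm wide; open, the fingers measure 119 mm over their backs; the gripper's body (75 mm by 177 mm) begins 78 mm behind the grasp point.
Start: joints at [1.18, 0.276, 1.505, -0, 1.361, -0.121], TCP at [0.153, 0.554, 0.23] pointing down, gripper open.
Joint ranges: [-2.89, 2.89], [-0.75, 2.08], [0.22, 2.7], [-1.18, 4.32], [0.11, 2.71], [-2.7, 2.7]. Speed limits (rad/s): [2.57, 2.57, 3.14, 3.14, 3.14, 3.14].

## Interface

Orientations are given as a unit quaternion [w, x, y, z].
In Python, from plant import r, gripper_to, inverse_kinematics, vision, models, telemetry gives the robot as it stands. Calls block until the motion is done:
- r.move_to(position, orientation): joint-space move of the TCP to a pose.
- r.move_l(position, rot=None, vel=0.15, guard=None): straight line of the TCP; rot=None keeps the orientation; vel is the mean speed in m/s. With guard (N) it stops when the force on the tool has changed by that much, and returns True; else False.
- r.movej(angles): joint-space move.
- gripper_to(opening, f_grip=None): finger opening in m; f_grip is the grip in N (None keeps the last); returns when the fingers have stopped.
- r.hold(seconds).
- inverse_kinematics(position, orientation): joint angles nearest the present ones, or None.
- vision.snapshot(name): name is "scene" or "top" or "wrist"; returns the picture (420x560x3 uint8, red, green, blue); there is no depth.
- vision.get_calibration(name): a dict with "fx", "fy", "cx", "cy" (pixels), "D" ([k1, k2, p1, p2, k3] as OpenCV has them; the pictures are not rectified), "position" and "orientation" of the camera in the world. Camera axes: x right, y down, z forward; pixel columns grow to the right and rows downward; lengths in m; the calibration is good to about 2 mm. A picture is of the moment at which its call begins: read the wrist's pose just before it. get_calibration takes no time and is no camera call; for the wrist camera it gives the pose at the moment of the call.
A pose or a line that the arm cannot do raises r.PlanningError and nothing moves.
- r.sign_off(): hands the job in; it is judged then, once.
Trained networks look in the newest picture that a camera, given by its name, has taken for a name from the list of things; names that differ only in an ending like _2 or _b are one class to them, and where a whole thing is asked for, a point or a joint stands for the part that bears it (a point fixed in the world has none). Each returns a list of dicts, best first, with "score" (0 to 1); they miss things now and then, are a little off and sometimes report something else, mostly with a low value. They report only what shows in the picture. A call takes as long as a camera call.
- models.boxes_of(thing, camera): "at" ([x, y, z] in m, in world coordinates, good to about 4 mm: the middle of the surface that is visible of it).
- models.regions_of(thing, camera): "pixels" (420x560 bool, what is visible of it).
- models.mark_of(thing, camera): "at" ([x, y, z] in m, in world coordinates, good to about 4 mm: a listed point, or the origin of a listed thing).
Readings, each from a call of its own:
- telemetry.current_t(): time.
- telemetry.current_joints(): joint angles.
- telemetry.current_dq(): joint speeds.
- telemetry.current_joint_efforts(): joint torques, N m.
- telemetry.current_ee_pos(): TCP position.
- telemetry.current_tool_rot(): TCP orientation.
- telemetry.current_wrist_force(): force on the tool from outside, world axes, zero at the start.
- telemetry.current_torque(): the same for the moment, N m.
- telemetry.current_opening(): finger opening in m.
- telemetry.current_finger_force(): force on a finger pad.
Only numpy, scipy, OpenCV 4.12 (cv2) and the standard library are available. Lean on these libraries where they do the work, as an engineer would, in place of code of your own. Each camera call takes 0.05 s, during which the arm holds its last target. There are 200 camera calls.

## Task

Set the long rectangular steel tube up in the cut-off saw for its next cut: push it back flat against the fence and along the fence until its end butts against the length stop, and then push the vise jaw forward until it is snug against the tube. Only push with the fingers: do not lift the tube, and leave the other things on the saw bed and the bench where they are.

Things in the scene. Friction and masses are not known exactly. Their poses are not given: they have to be found in the camera images.
- saw: cut-off saw on a long flat bed, fixed. Origin at bench level below the line where fence face and cutting disc meet; x forward through the fence, y left along it (infeed side), z up. Fence face: plane x = 0, y -245 to 445 mm, 35 mm tall, 12 thick, gap at the disc (y = 0). Bed top: 50 mm above the bench, x -140 to 30, y -250 to 450 mm
- saw_head (a point): centre of the saw's handle grip, 80 mm long in y. The head (disc, guard, belt cover, handle) is locked up over y -50 to 50 mm of the saw; in front of the fence it is nowhere lower than 145 mm above the bench. Keep clear of it
- stop_face (a point): length stop, a steel plate clamped to the fence right of the disc: 52 mm wide in front of the fence, 8 thick, top 100 mm above the bench. The point lies on its stop face, 20 mm in front of the fence face and 60 mm above the bench; axes parallel to the saw's, the face looks to +y. It does not give
- tube: loose steel rectangular tube lying flat on the saw bed, askew and a little in front of the fence: 360 mm long (along its y), 40 wide (x), 20 high, 0.4 to 0.65 kg, 2 to 5 N to slide it. Origin at the centre of its underside; axes about parallel to the saw's
- tube_lead (a point): centre of the tube's end face on its -y side, the end that goes to the stop (10 mm above the underside)
- tube_tail (a point): centre of the tube's other end face, on its +y side (10 mm above the underside)
- vise_jaw (a joint): opening of the saw's vise in m: distance from the jaw's face to the fence face; 0.040 when the jaw is snug on the flush tube. It slides freely in x (quick-release, no turning needed) with about 3 N of friction and stays where it is left
- jaw_back (a point): point to push, centred on the back of the vise jaw (towards the operator), 93 mm above the bench. The jaw is a steel plate 60 mm wide (y), 18 thick, top 105 mm above the bench, at y = 90 mm of the saw; it moves in the saw's x. Its screw leaves the back lower down, up to 77 mm above the bench, and runs through a nut block at saw x -187 to -165 mm, 79 mm high: push above these
- offcut: bystander: short offcut of the same tube (40 x 35 mm, 20 high) lying on the front of the saw bed, on the stop's side; origin at its underside, mid
- hinge_a: bystander: small steel weld-on barrel hinge, 19 mm across and 60 tall, standing on the front edge of the saw bed in front of the disc; origin at its underside, mid
- hinge_b: bystander: larger barrel hinge, 19 mm across and 90 tall, standing on the bench behind the fence; origin at its underside, mid
- carton: bystander: open cardboard carton of brass screws, 100 x 75 mm, 50 high, on the bench in front of the saw; origin at its underside, mid
- sheave: bystander: steel sheave wheel, 90 mm across and 24 thick, lying on the bench in front of the saw; origin at its underside, mid
- roller: bystander: grooved steel gate roller, 52 mm across and 48 tall, standing on the bench left of the saw; origin at its underside, mid
- square: bystander: try square with wooden stock, 160 x 100 mm, lying on the bench right of the saw; origin at its underside, near the middle
- tape: bystander: black tape measure, 65 x 35 mm, 60 high, on the bench left of the saw; origin at its underside, mid

How it is judged:
On the way, in this order (a step that is already met when the one before it is completed fails the run):
1. the tube's end butts against the length stop while the vise is still open (y of tube_lead in the frame of stop_face between -0.003 and 0.003 m and x of tube_lead in the frame of saw above -0.045 m and value of joint vise_jaw above 0.048 m), for 0.1 s.
2. the vise jaw is snug against the tube, which lies flush with the fence and against the stop (y of tube_lead in the frame of stop_face between -0.003 and 0.003 m and x of tube_lead in the frame of saw above -0.045 m and x of each of tube_lead, tube_tail in the frame of saw above -0.023 m and z of tube in the frame of saw below 0.053 m and angle between tube's own z axis and vertical below 0.03 rad and value of joint vise_jaw below 0.043 m), for 0.1 s.
At the end, for the whole second after the job is handed in: The tube lies flat on the bed with both ends flush to the fence (within 3 mm), its end at the length stop (within 3 mm), the vise jaw snug against it (opening at most 43 mm for the 40 mm tube), at rest (all of step 2 and linear speed of tube below 0.01 m/s); the robot touches nothing.
It fails at once if the tube is lifted or tipped off the bed (z of tube in the frame of saw above 0.06 m or angle between tube's own z axis and vertical above 0.1 rad).
It fails at once if another thing on the bed or bench is moved by more than 20 mm (distance of any of offcut, hinge_a, hinge_b, carton, sheave, roller, square, tape from where it was at the start of the episode above 0.02 m).
It also fails if it takes over 54 s, if anything falls off the work surface, if the arm or the gripper's body presses on something with over 40 N, if the wrist force passes 120 N, or if a joint passes its speed limit or range.

## Working session

There is one attempt and no reset: what is moved stays moved. The work goes in short steps, each a Python script; the robot and the scene stay as the last script left them, time stands still between calls to the robot, and variables do not carry over. Pictures are saved under pics/ and viewed, at most 10 in all, crops included, and the job is handed in when it is done.

```bash
ls; mkdir -p pics; python3 - <<'E'
from plant import r, vision, models, telemetry
import cv2,numpy as np
ims={}
for c in ["scene","top"]:
    im=vision.snapshot(c); cv2.imwrite(f"pics/{c}0.png",im[:,:,::-1])
    k=vision.get_calibration(c); print(c,np.round(k["position"],3),np.round(k["orientation"],3),k["fx"])
    for n in ["saw","saw_head","stop_face","tube","tube_lead","tube_tail","jaw_back","offcut","hinge_a","carton","sheave","roller","tape","square"]:
        m=models.mark_of(n,c); print(n,[(np.round(d["at"],3).tolist(),round(d["score"],2)) for d in m[:2]])
print(telemetry.current_t(), telemetry.current_tool_rot(), r.nose_length)
E
```

```text
pics
scene [ 1.384 -0.091  1.085] [-0.279  0.685  0.62  -0.262] 411.7459114383991
saw [([0.574, -0.077, -0.0], 0.62)]
saw_head [([0.595, -0.087, 0.396], 0.85)]
stop_face [([0.547, -0.257, 0.061], 0.6)]
tube [([0.542, 0.124, 0.05], 0.8)]
tube_lead [([0.541, -0.06, 0.057], 0.59)]
tube_tail [([0.546, 0.298, 0.059], 0.63), ([0.545, -0.256, 0.061], 0.26)]
jaw_back [([0.471, 0.022, 0.096], 0.77)]
offcut [([0.46, -0.258, 0.049], 0.7)]
hinge_a [([0.728, 0.207, 0.003], 0.63)]
carton [([0.267, 0.343, -0.002], 0.92), ([0.542, 0.119, 0.05], 0.68)]
sheave [([0.297, -0.312, -0.0], 0.59), ([0.413, 0.487, -0.001], 0.51)]
roller [([0.414, 0.488, -0.002], 0.67), ([0.553, 0.487, 0.001], 0.18)]
tape []
square [([0.545, -0.561, -0.007], 0.98), ([0.463, -0.258, 0.05], 0.64)]
top [ 0.141 -0.007  1.837] [-0.079  0.704 -0.701  0.079] 420.74323621530465
saw [([0.569, -0.078, 0.003], 0.56)]
saw_head [([0.594, -0.08, 0.39], 0.91)]
stop_face [([0.544, -0.262, 0.057], 0.52)]
tube []
tube_lead [([0.541, -0.06, 0.067], 0.63)]
tube_tail [([0.547, 0.302, 0.06], 0.71)]
jaw_back [([0.471, 0.018, 0.094], 0.48)]
offcut [([0.459, -0.261, 0.051], 0.64)]
hinge_a [([0.573, -0.08, 0.003], 0.58), ([0.731, 0.205, -0.002], 0.56)]
carton [([0.266, 0.341, -0.0], 0.68)]
sheave [([0.298, -0.31, -0.001], 0.7), ([0.469, 0.021, 0.092], 0.16)]
roller [([0.409, 0.493, -0.003], 0.56)]
tape [([0.542, -0.264, 0.059], 0.59), ([0.549, 0.486, 0.0], 0.51)]
square [([0.267, 0.34, 0.003], 0.26)]
1.5 [1.80327444e-05 1.34502591e-01 9.90913241e-01 4.50174187e-05] 0.025
```

View pics/scene0.png

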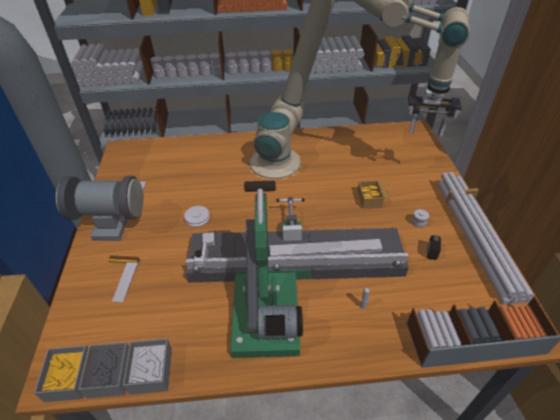

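View pics/top0.png

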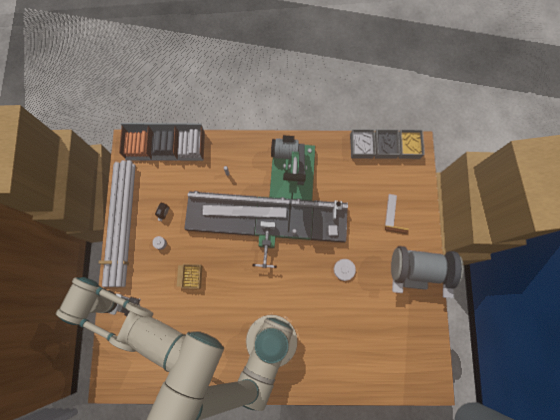

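The scene picture shows the saw with the tube lying along the fence from about (300,250) to (380,245). The jaw is at (292,230), the stop and offcut are on the left at (205,245), the carton is at (371,195), the roller at (420,217) and the tape at (433,246). In the top picture the fence runs from about (190,196) to (347,205) and the tube from (203,210) to (287,212). Next I'll take wrist views over the infeed side.

```bash
cat > h.py <<'E'
from plant import r, gripper_to, inverse_kinematics, vision, models, telemetry
import cv2,numpy as np
from scipy.spatial.transform import Rotation as R
def Q(yaw):  # tool down, closing line (tool y) along world x turned by yaw
    q=(R.from_euler('z',yaw)*R.from_quat([.5**.5,.5**.5,0,0])).as_quat(); return [q[3],*q[:3]]
def marks(cam,names):
    o={}
    for n in names:
        m=models.mark_of(n,cam)
        if m: o[n]=np.array(m[0]["at"]); print(cam,n,np.round(m[0]["at"],4),round(m[0]["score"],2))
    return o
def ray(cal,uv):
    K=np.array([[cal["fx"],0,cal["cx"]],[0,cal["fy"],cal["cy"]],[0,0,1]])
    p=cv2.undistortPoints(np.array(uv,float).reshape(-1,1,2),K,np.array(cal["D"]))[:,0]
    o=cal["orientation"]; d=R.from_quat([*o[1:],o[0]]).apply(np.c_[p,np.ones(len(p))])
    return np.array(cal["position"]),d
def at_z(cal,uv,z):
    c,d=ray(cal,uv); return c+d*((z-c[2])/d[:,2:])
E
python3 - <<'E'
from h import *
import pickle
cals={}
gripper_to(0.0)
for i,p in enumerate([[0.42,0.26,0.36],[0.42,0.12,0.36]]):
    print(inverse_kinematics(p,Q(0)))
    r.move_to(p,Q(0)); cals[i]=vision.get_calibration("wrist")
    im=vision.snapshot("wrist"); cv2.imwrite(f"pics/w{i}.png",im[:,:,::-1])
    marks("wrist",["saw","stop_face","tube","tube_lead","tube_tail","jaw_back","hinge_a","saw_head"])
    print(np.round(cals[i]["position"],3), telemetry.current_t())
pickle.dump(cals,open("cals.pkl","wb"))
E
```

```text
[ 4.13344935e-01  1.03941393e-01  1.41328650e+00 -4.44089210e-16
  1.62436476e+00  4.13344935e-01]
wrist tube [0.5453 0.1205 0.0492] 0.9
wrist tube_lead [5.503e-01 4.856e-01 3.000e-04] 0.17
wrist tube_tail [0.5457 0.2984 0.0611] 0.57
wrist hinge_a [ 0.73    0.2075 -0.0032] 0.87
[0.42  0.334 0.513] 4.9083
[ 1.18743129e-01  1.24509725e-02  1.51268509e+00 -4.44089210e-16
  1.61645659e+00  1.18743129e-01]
wrist saw [ 0.5684 -0.0838  0.0014] 0.92
wrist stop_face [ 0.5727 -0.0802  0.0011] 0.43
wrist tube [0.5456 0.1177 0.0506] 0.89
wrist tube_lead [ 0.5371 -0.0551  0.0597] 0.91
wrist tube_tail [0.5456 0.3009 0.0597] 0.84
wrist jaw_back [0.4663 0.0195 0.0898] 0.97
wrist hinge_a [ 0.7304  0.2092 -0.002 ] 0.58
[0.421 0.193 0.514] 5.975
```

View pics/w0.png

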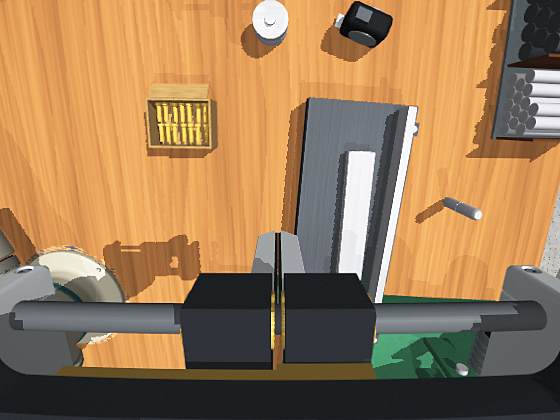

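View pics/w1.png

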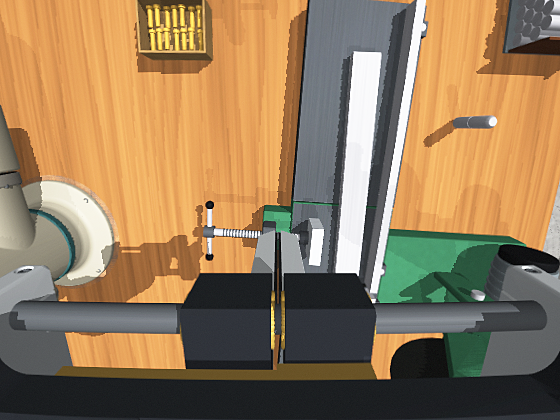

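In w0 the fence top runs from (409,107) down towards (374,300). The bed front edge runs from (307,98) to (297,225), and the tube spans (347–375,152) downward. In w1 the jaw is at (316,240) with its crank at (210,232), and the tube's far end is at (354–381,52).

```bash
python3 - <<'E'
from h import *
import pickle
c=pickle.load(open("cals.pkl","rb"))
print(np.round(at_z(c[0],[(409,107),(375,298)],.085),4))
print(np.round(at_z(c[1],[(414,5),(375,270)],.085),4))
print("bed",np.round(at_z(c[0],[(307,98),(297,225)],.05),4))
print("bed1",np.round(at_z(c[1],[(306,5),(293,200)],.05),4))
print("tube",np.round(at_z(c[0],[(347,152),(375,152),(338,270)],.07),4))
# refine: rightmost/leftmost bright fence strip per row
for i,rows in ((0,range(115,280,20)),(1,range(10,290,25))):
    im=cv2.imread(f"pics/w{i}.png"); g=im.min(2).astype(int)
    pts=[]
    for v in rows:
        s=g[v,355:430]; idx=np.where(s>215)[0]+355
        # last contiguous run
        runs=np.split(idx,np.where(np.diff(idx)>1)[0]+1); rr=[q for q in runs if len(q)>3]
        print(i,v,[(q[0],q[-1]) for q in rr])
E
```

```text
[[0.6061 0.3636 0.085 ]
 [0.5844 0.0573 0.085 ]]
[[ 0.6024  0.354   0.085 ]
 [ 0.5804 -0.031   0.085 ]]
bed [[0.4641 0.3777 0.05  ]
 [0.4526 0.1752 0.05  ]]
bed1 [[0.4617 0.3648 0.05  ]
 [0.4464 0.0786 0.05  ]]
tube [[0.5248 0.2985 0.07  ]
 [0.5675 0.2988 0.07  ]
 [0.522  0.1019 0.07  ]]
0 115 [(np.int64(408), np.int64(415))]
0 135 [(np.int64(405), np.int64(412))]
0 155 [(np.int64(355), np.int64(374)), (np.int64(401), np.int64(408))]
0 175 [(np.int64(355), np.int64(372)), (np.int64(398), np.int64(404))]
0 195 [(np.int64(355), np.int64(370)), (np.int64(394), np.int64(401))]
0 215 [(np.int64(355), np.int64(367)), (np.int64(391), np.int64(397))]
0 235 [(np.int64(355), np.int64(365)), (np.int64(387), np.int64(393))]
0 255 [(np.int64(355), np.int64(363)), (np.int64(383), np.int64(389))]
0 275 [(np.int64(380), np.int64(385))]
1 10 [(np.int64(416), np.int64(424))]
1 35 [(np.int64(412), np.int64(420))]
1 60 [(np.int64(355), np.int64(380)), (np.int64(408), np.int64(416))]
1 85 [(np.int64(355), np.int64(377)), (np.int64(405), np.int64(412))]
1 110 [(np.int64(355), np.int64(375)), (np.int64(400), np.int64(408))]
1 135 [(np.int64(355), np.int64(372)), (np.int64(397), np.int64(404))]
1 160 [(np.int64(355), np.int64(370)), (np.int64(393), np.int64(399))]
1 185 [(np.int64(355), np.int64(367)), (np.int64(388), np.int64(395))]
1 210 [(np.int64(355), np.int64(365)), (np.int64(384), np.int64(391))]
1 235 [(np.int64(355), np.int64(362)), (np.int64(380), np.int64(386))]
1 260 [(np.int64(355), np.int64(359)), (np.int64(376), np.int64(382))]
1 285 [(np.int64(371), np.int64(377))]
```

```bash
cat >> h.py <<'E'
YAW=-0.058; q=Q(YAW)
n=np.array([np.cos(YAW),np.sin(YAW),0]); t=np.array([-np.sin(YAW),np.cos(YAW),0])
def pos(): return np.array(telemetry.current_ee_pos())
def push(d,dist,guard,vel=.05):
    hit=r.move_l(list(pos()+dist*d),vel=vel,guard=guard)
    print("push",hit,np.round(pos(),4),np.round(telemetry.current_wrist_force(),1),round(telemetry.current_t(),2)); return hit
E
python3 - <<'E'
from h import *
r.move_to([0.49,0.16,0.20],q)
print(r.move_l([0.49,0.16,0.082],vel=.1,guard=8),np.round(pos(),4))
push(n,0.10,12)
push(-n,0.02,None,.1)
vision.snapshot("wrist"); marks("wrist",["tube_tail","tube"])
E
```

```text
False [0.4905 0.1601 0.0826]
push True [0.5385 0.1564 0.081 ] [-0.3  0.2  0.5] 9.2
push False [0.5183 0.1576 0.081 ] [0.5 0.3 0.2] 9.54
wrist tube [0.5765 0.1165 0.0527] 0.83
```

```bash
python3 - <<'E'
from h import *
p=pos(); r.move_l([p[0],p[1],0.14],vel=.2)
r.move_l([0.577,0.345,0.14],rot=q,vel=.25)
vision.snapshot("wrist"); marks("wrist",["tube_tail"])
print(r.move_l([0.577,0.345,0.083],vel=.1,guard=8))
if not push(-t,0.275,14,.06): print("no contact")
print(np.round(pos(),4))
for c in ["scene","top"]:
    im=vision.snapshot(c); cv2.imwrite(f"pics/{c}1.png",im[:,:,::-1]); marks(c,["tube_lead","tube_tail","stop_face"])
E
```

```text
False
push True [0.5608 0.107  0.0829] [-0.1  1.5  1. ] 15.32
[0.5608 0.107  0.0829]
scene tube_lead [ 0.5433 -0.2636  0.0579] 0.88
scene tube_tail [0.5648 0.0952 0.0574] 0.82
scene stop_face [ 0.5412 -0.2591  0.0619] 0.46
top tube_lead [ 0.5459 -0.2625  0.0659] 0.92
top tube_tail [0.5691 0.0975 0.0621] 0.87
top stop_face [ 0.5413 -0.2636  0.0594] 0.59
```

```bash
python3 - <<'E'
import cv2
a=cv2.imread("pics/scene1.png")[215:290,180:415]; b=cv2.imread("pics/top1.png")[185:250,180:355]
a=cv2.resize(a,(780,250),interpolation=3); b=cv2.resize(b,(780,290),interpolation=3)
cv2.imwrite("pics/c1.png",cv2.vconcat([a,b]))
E
```

```text
(no output)
```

View pics/c1.png

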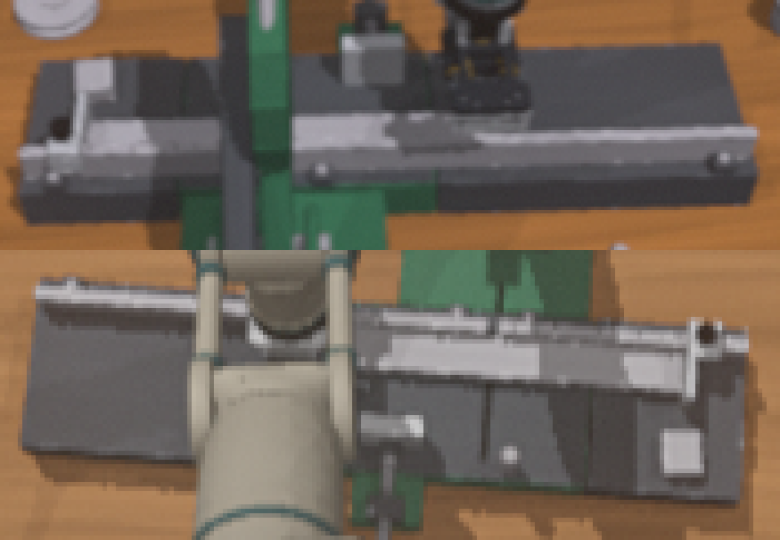

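The tube's lead end sits at the stop (about (685,370) in the crop), and there may be a slight gap at the tail. I'll press the tail flush and then close the jaw.

```bash
python3 - <<'E'
from h import *
push(t,0.02,None,.1)
p=pos(); r.move_l([p[0],p[1],0.16],vel=.2)
r.move_l([0.50,0.082,0.16],rot=q,vel=.2)
print(r.move_l([0.50,0.082,0.083],vel=.1,guard=8))
push(n,0.06,14,.04)
push(-n,0.03,None,.1)
p=pos(); r.move_l([p[0],p[1],0.18],vel=.2)
r.move_l([0.43,0.03,0.18],vel=.2)
vision.snapshot("wrist"); marks("wrist",["jaw_back"])
print(r.move_l([0.43,0.03,0.112],vel=.1,guard=6),np.round(pos(),4))
push(n,0.11,18,.04)
push(-n,0.03,None,.1)
p=pos(); r.move_l([p[0],p[1]+.0,0.2],vel=.2); r.move_l([0.35,0.12,0.25],vel=.25)
im=vision.snapshot("wrist"); cv2.imwrite("pics/w2.png",im[:,:,::-1]); marks("wrist",["jaw_back","tube_tail"])
for c in ["scene","top"]:
    im=vision.snapshot(c); cv2.imwrite(f"pics/{c}2.png",im[:,:,::-1]); marks(c,["tube_lead","tube_tail","stop_face","jaw_back"])
print(telemetry.current_t())
a=cv2.imread("pics/scene2.png")[215:290,180:415]; b=cv2.imread("pics/top2.png")[185:250,180:355]
a=cv2.resize(a,(780,250),interpolation=3); b=cv2.resize(b,(780,290),interpolation=3)
cv2.imwrite("pics/c2.png",cv2.vconcat([a,b]))
E
```

```text
push False [0.5617 0.129  0.0821] [-0.8 -0.6 -0. ] 16.07
False
push True [0.533  0.0801 0.0822] [ 0.5  0.2 -0.4] 19.02
push False [0.5033 0.0819 0.0824] [ 0.6 -0.1 -0.4] 19.47
wrist jaw_back [0.4656 0.0171 0.0863] 0.76
False [0.4306 0.0301 0.1123]
push True [0.511  0.0249 0.1113] [-0.  -1.  -0.2] 23.55
push False [0.4817 0.0267 0.1117] [ 0.2  0.9 -0. ] 23.97
wrist jaw_back [0.5168 0.0144 0.0892] 0.59
wrist tube_tail [0.5661 0.0977 0.061 ] 0.73
scene tube_lead [ 0.5429 -0.2643  0.0581] 0.86
scene tube_tail [0.5667 0.0929 0.0578] 0.72
scene stop_face [ 0.5438 -0.2581  0.061 ] 0.55
scene jaw_back [0.5254 0.0184 0.0958] 0.82
top tube_lead [ 0.5452 -0.2642  0.068 ] 0.79
top tube_tail [0.563  0.0981 0.0606] 0.7
top stop_face [ 0.5555 -0.0807  0.0539] 0.71
top jaw_back [0.5205 0.0167 0.0928] 0.53
26.0333
```

View pics/c2.png

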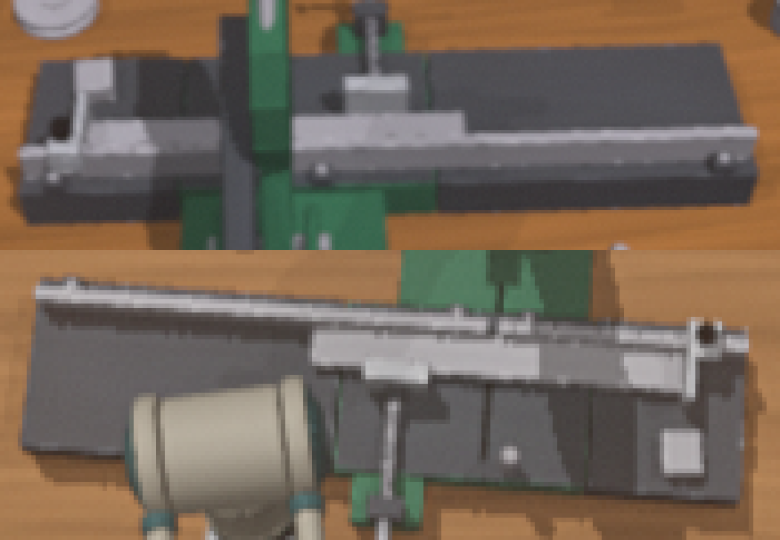

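View pics/w2.png

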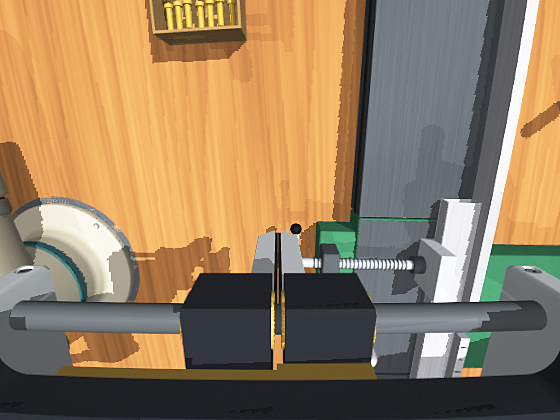

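The jaw is now against the tube at (395,370) in the crop and the tube is at the stop. I'll check flushness along the whole length numerically from the existing pictures.

```bash
python3 - <<'E'
from h import *
c=vision.get_calibration("wrist"); T=vision.get_calibration("top"); print(c["fx"])
g=cv2.imread("pics/w2.png",0).astype(int)
for v in (60,120,180,206,220,240): print(v,g[v,436:536:2].tolist())
o=cv2.imread("pics/top2.png",0).astype(int)
print("top")
for u in (255,265,275,285,295,305,312,320,326,330): print(u,o[196:224,u].tolist())
print(np.round(at_z(c,[(480,201),(443,201),(488,201),(525,10)],.07),4))
E
```

```text
290.0495893976498
60 [125, 120, 127, 123, 122, 124, 127, 121, 123, 122, 123, 122, 120, 123, 122, 125, 119, 119, 123, 122, 122, 120, 126, 63, 69, 67, 68, 56, 60, 59, 97, 94, 92, 96, 96, 92, 93, 94, 90, 98, 81, 255, 249, 250, 250, 248, 250, 178, 182, 179]
120 [118, 121, 117, 120, 119, 122, 121, 123, 121, 120, 116, 125, 115, 120, 125, 117, 121, 123, 63, 64, 70, 71, 57, 61, 57, 86, 93, 94, 94, 94, 95, 96, 93, 94, 97, 82, 255, 250, 251, 249, 248, 189, 191, 185, 185, 177, 181, 189, 137, 123]
180 [110, 107, 112, 106, 106, 111, 107, 106, 107, 108, 110, 107, 109, 52, 61, 58, 57, 60, 57, 53, 97, 94, 92, 94, 94, 97, 98, 97, 98, 71, 255, 250, 250, 248, 249, 179, 177, 174, 172, 186, 182, 173, 181, 189, 194, 198, 198, 197, 189, 199]
206 [60, 57, 129, 97, 100, 118, 221, 245, 240, 239, 241, 241, 243, 241, 239, 243, 241, 241, 244, 170, 149, 157, 149, 95, 98, 96, 90, 230, 244, 242, 242, 239, 215, 175, 180, 176, 173, 169, 181, 170, 176, 189, 198, 197, 195, 197, 190, 199, 192, 184]
220 [63, 101, 95, 97, 93, 246, 244, 238, 240, 239, 243, 241, 243, 238, 243, 241, 239, 244, 190, 150, 159, 105, 99, 94, 96, 
[... 1105 characters left out ...]
124, 123, 122, 126, 137, 127, 78, 65, 68, 66, 68, 68, 68, 67, 67]
312 [77, 80, 80, 79, 76, 73, 104, 124, 111, 100, 115, 125, 124, 124, 125, 124, 124, 126, 111, 79, 61, 60, 64, 60, 58, 60, 58, 55]
320 [131, 131, 128, 128, 121, 107, 132, 168, 178, 147, 95, 116, 157, 181, 179, 161, 139, 139, 137, 124, 88, 65, 67, 66, 68, 69, 66, 66]
326 [130, 131, 128, 126, 121, 102, 97, 149, 178, 155, 110, 109, 152, 177, 178, 176, 176, 176, 178, 156, 97, 62, 64, 75, 88, 88, 88, 92]
330 [130, 129, 128, 127, 127, 114, 98, 151, 180, 168, 130, 96, 118, 151, 166, 166, 165, 165, 166, 162, 131, 73, 61, 76, 87, 90, 91, 90]
[[0.5845 0.0967 0.07  ]
 [0.5401 0.0989 0.07  ]
 [0.5942 0.0962 0.07  ]
 [0.6117 0.2991 0.07  ]]
```

```bash
python3 - <<'E'
from h import *
c=vision.get_calibration("wrist"); T=vision.get_calibration("top")
for row,a,b in ((206,481.5,489.5),(220,477.5,487),(240,473.5,483.5)):
    A=at_z(c,[(a,row)],.07)[0];B=at_z(c,[(b,row)],.085)[0]; print("wrist gap mm",1e3*((B-A)@n))
for u,f,s in ((275,202.3,203.7),(285,202.8,204.7),(295,203.5,205.3),(326,205.7,207.5),(330,206.2,208.3)):
    A=at_z(T,[(u,s)],.07)[0];B=at_z(T,[(u,f)],.085)[0]; print("top gap",u,1e3*((B-A)@n))
j=models.mark_of
E
```

```text
wrist gap mm -1.1816365154376505
wrist gap mm 0.7763392215197192
wrist gap mm 1.5953350775535002
top gap 275 2.4964608846767753
top gap 285 4.711559687753238
top gap 295 4.267702290372726
top gap 326 4.269765388883489
top gap 330 5.605710251699473
```

The tail is flush, but the lead end reads too coarsely in the top view, so I'll take a closer wrist look at the stop side.

```bash
python3 - <<'E'
from h import *
r.move_to([0.35,-0.12,0.29],q); r.move_to([0.44,-0.37,0.29],q)
c=vision.get_calibration("wrist"); print(c["position"],telemetry.current_t())
im=vision.snapshot("wrist"); cv2.imwrite("pics/w3.png",im[:,:,::-1]); marks("wrist",["tube_lead","stop_face","saw","hinge_a","offcut"])
import pickle; pickle.dump(c,open("c3.pkl","wb"))
E
```

```text
[ 0.44467405 -0.29552058  0.44383074] 28.025
wrist tube_lead [ 0.5418 -0.2566  0.0599] 0.73
wrist stop_face [ 0.5365 -0.2618  0.062 ] 0.8
wrist offcut [ 0.4592 -0.2609  0.0492] 0.98
```

View pics/w3.png

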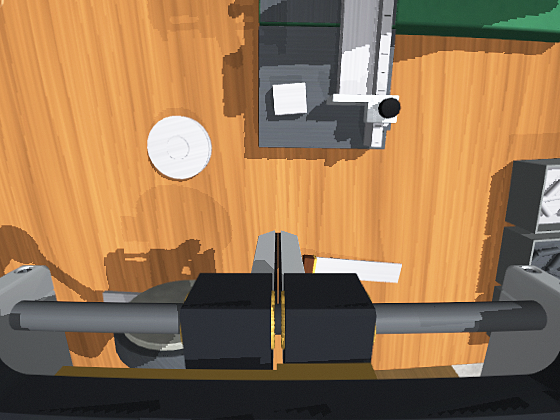

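w3 shows the tube end at the stop plate, around (355,95), with the offcut at (290,98) undisturbed. I'll measure the gap to the fence there.

```bash
python3 - <<'E'
from h import *
import pickle
c=pickle.load(open("c3.pkl","rb"))
g=cv2.imread("pics/w3.png",0).astype(int)
for v in (10,30,50,60,70,80,88): print(v,g[v,336:400].tolist())
for v in range(84,106): print(v,g[v,344:364:6].tolist())
im=cv2.imread("pics/w3.png")[0:140,310:420]; cv2.imwrite("pics/c3.png",cv2.resize(im,(470,600),interpolation=0))
E
```

```text
10 [60, 57, 56, 53, 60, 85, 83, 82, 132, 171, 166, 169, 164, 163, 165, 169, 168, 160, 157, 166, 168, 161, 153, 157, 168, 164, 163, 163, 164, 162, 162, 165, 167, 162, 160, 157, 159, 159, 158, 155, 141, 165, 149, 72, 75, 74, 113, 151, 158, 154, 150, 154, 156, 151, 150, 155, 167, 59, 56, 59, 63, 63, 69, 75]
30 [63, 54, 53, 53, 107, 81, 84, 158, 170, 171, 169, 165, 164, 167, 172, 169, 160, 163, 166, 168, 163, 155, 163, 167, 166, 164, 167, 167, 165, 163, 166, 165, 163, 162, 160, 160, 159, 162, 167, 143, 179, 70, 76, 80, 83, 146, 160, 157, 156, 154, 153, 151, 152, 152, 166, 128, 59, 60, 65, 55, 40, 37, 39, 40]
50 [59, 58, 51, 86, 86, 85, 178, 171, 166, 160, 150, 153, 155, 160, 151, 152, 255, 253, 250, 244, 242, 244, 246, 244, 246, 246, 245, 243, 244, 245, 245, 249, 234, 150, 158, 162, 159, 146, 152, 113, 74, 77, 67, 166, 246, 245, 242, 240, 241, 241, 240, 241, 245, 255, 95, 112, 118, 124, 93, 94, 96, 103, 106, 103]
60 [55, 55, 74, 83, 68, 195, 252, 249, 247, 243, 243, 244, 245, 246, 242, 243, 246, 247, 244, 241, 244, 246, 244, 245, 247, 245, 243, 243, 245, 244, 245, 249, 242, 148, 159, 156
[... 903 characters left out ...]
37, 240, 241, 254, 138, 136, 147, 146, 148, 94, 79, 83, 74, 112, 252, 238, 237, 238, 237, 236, 234, 236, 242, 216, 104, 112, 112, 124, 152, 169, 165, 158, 161, 170, 174, 172, 169]
84 [234, 238, 235, 237]
85 [235, 238, 236, 238]
86 [234, 239, 234, 238]
87 [235, 239, 236, 237]
88 [234, 239, 234, 237]
89 [233, 239, 235, 238]
90 [234, 239, 235, 237]
91 [234, 240, 235, 238]
92 [234, 239, 237, 237]
93 [233, 239, 236, 238]
94 [248, 239, 236, 234]
95 [252, 253, 255, 254]
96 [251, 252, 252, 252]
97 [251, 251, 251, 252]
98 [250, 251, 251, 251]
99 [251, 251, 251, 251]
100 [255, 255, 255, 255]
101 [255, 255, 255, 255]
102 [76, 76, 44, 49]
103 [100, 97, 97, 84]
104 [102, 102, 85, 91]
105 [77, 75, 72, 78]
```

View pics/c3.png

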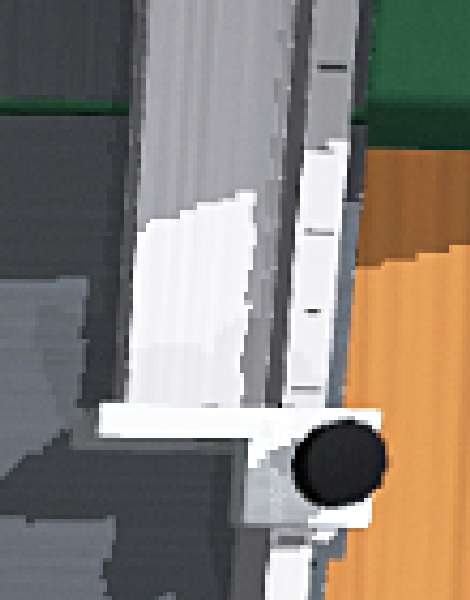

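```bash
python3 - <<'E'
from h import *
import pickle
c=pickle.load(open("c3.pkl","rb"))
for row,a,b in ((10,378.5,382),(30,376.5,380.7),(60,374.5,378),(70,374,377.3),(80,372.8,376.7),(88,371.8,376.3)):
    A=at_z(c,[(a,row)],.07)[0];B=at_z(c,[(b,row)],.085)[0]; print(row,A.round(4),"gap mm",1e3*((B-A)@n))
E
```

```text
10 [ 0.5688 -0.1685  0.07  ] gap mm -0.7549699031674053
30 [ 0.5667 -0.1897  0.07  ] gap mm 0.12085241488996262
60 [ 0.5648 -0.2225  0.07  ] gap mm -0.5943550959554743
70 [ 0.5643 -0.2337  0.07  ] gap mm -0.8081942213785394
80 [ 0.563 -0.245  0.07 ] gap mm -0.05356842014197217
88 [ 0.562  -0.2541  0.07  ] gap mm 0.701109982588692
```

The gap is within about 1 mm of zero at both ends, the tube butts the stop, and the jaw met firm resistance. Handing in.

```bash
python3 -c "
from h import *
print(telemetry.current_t()); print(r.sign_off())"
```

```text
28.325
the job is handed in; nothing more can be done
None
```

I set the tube up in the saw and handed the job in at 28.3 s: by my camera and contact readings it lies flush with the fence to about 1–2 mm at both ends, butts the length stop, and has the vise jaw snug against it. No verdict came back, and I did not re-measure the bystanders.

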